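# Lock the hitch pin of a towing link with its hairpin clip

### The arm

A 7-joint arm with a two-finger parallel gripper is mounted at the origin on the work surface. World frame = base frame: x ahead of the robot, y to its left, z up, the work surface at z = 0. Lengths are in m, angles in degrees, forces in N, time in s.
With the tool pointing down it reaches from about 0.425 to 1.025 m from the base axis. Payload 9.4 kg.
Tool frame: the origin (TCP) lies on the mounting face of the last link; the fingertips stand 186 mm ahead of it and the grasp point (between the pads) lies 167 mm ahead of it; z points along the fingers, y is the direction in which the jaws open and shut (so a half turn about z gives the same grasp; the last joint's range is limited). The gripper opens to 93 mm and grips with 3 to 60 N. Pads are 15 mm wide; open, the fingers measure 128 mm over their backs; the gripper's body (75 mm by 188 mm) begins 65 mm behind the grasp point.
Start: joints at [58.975, 34.337, -0.143, 91.639, 0.103, 54.024, -4.572], TCP at [0.325, -0.648, 0.405] pointing down, gripper open.
Joint ranges: [-147.43, 147.43], [-19.82, 112.94], [-74.19, 73.91], [6.32, 146.72], [-59.91, 239.91], [6.04, 106.73], [-150.56, 150.56]. Speed limits (degrees/s): [127.2, 127.2, 172.46, 172.46, 180, 180, 180].

### API

Orientations are given as a 3x3 rotation matrix whose columns are the frame's x, y, z axes.
In Python, from cell import bot, effector, optics gives the robot as it stands. Calls block until the motion is done:
- bot.reach(position, orientation): joint-space move of the TCP to a pose.
- bot.move_straight(position, attitude=None, speed=0.15): straight line of the TCP; attitude=None keeps the orientation; speed is the mean speed in m/s.
- bot.movej(angles): joint-space move.
- effector.open_jaws() and effector.clamp(strength=None): open the fingers fully, or close them until they stop; strength is the grip in N (None keeps the last).
- bot.dwell(seconds).
- bot.solve_ik(position, orientation): joint angles nearest the present ones, or None.
- optics.capture(name): name is "scene" or "top" or "wrist"; returns a dict with "color" (420x560x3 uint8, red, green, blue), "range_z" (420x560 float32, m along the optical axis (not along the pixel's ray), 0 where there is no reading), "fx", "fy", "cx", "cy" (pixels), "origin" and "rotation" of the camera in the world; the wrist camera has in their place "tool_from_camera" (4x4, takes a point from camera to tool coordinates, whose origin is the TCP and whose axes are the flange's). Camera axes: x right, y up, looking along -z (the intrinsics and any distortion apply to the point x, -y, -z); pixel columns grow to the right and rows downward; lengths in m; the calibration is good to about 2 mm. The wrist camera is an equidistant fisheye: a pixel r from the principal point sees the ray r / f radians off the axis. A picture is of the moment at which its call begins: read the wrist's pose just before it.
A pose or a line that the arm cannot do raises bot.MotionError and nothing moves.
- bot.close_job(): hands the job in, once; it reports no verdict.
Readings, each from a call of its own:
- bot.current_clock(): time.
- bot.current_joint_positions(): joint angles.
- bot.current_qd(): joint speeds.
- bot.current_joint_torque(): joint torques, N m.
- bot.current_tcp_pos(): TCP position.
- bot.current_ee_rot(): TCP orientation.
- bot.current_ft_force(): force on the tool from outside, world axes, zero at the start.
- bot.current_wrist_torque(): the same for the moment, N m.
- bot.current_finger_gap(): finger opening in m.
Only numpy, scipy, OpenCV 4.12 (cv2) and the standard library are available. Lean on these libraries where they do the work, as an engineer would, in place of code of your own. Each camera call takes 0.05 s, during which the arm holds its last target. There are 200 camera calls.

### The job

Push the hitch pin fully home through the fork bracket and the towing link. Then take the large hairpin clip from the rack and push its straight leg through the cross hole in the pin's end until the sprung leg snaps over the shank and the pin sits in the clip's pocket. Let go of the clip there, and leave the other things on the bench and in the rack where they are.

Things in the scene. Friction and masses are not known exactly. Their poses are not given: they have to be found in the camera images.
- pin (a joint): how far the hitch pin is pulled out of the bracket, in m along its axis: 0 = fully home, its collar against the bracket's cheek; 0.06 = furthest out. It slides stiffly (about 6 N) and stays where it is left. At the start it is 36 to 55 mm out and its cross hole is hidden inside the bracket
- pin_head (a point): centre of the flat outer end of the pin's head (40 mm across, 9 mm thick; behind it a neck 21 mm long, 23 mm across, and a collar 42 mm across). Pushing it along the pin's axis, towards its own -y, drives the pin home. Same axes as pin_hole
- pin_hole (a point): middle of the pin's cross hole, on its axis, 115 mm from the head's end, 17 mm from the tip; pin home: 28 mm clear of the cheek. Shank 26 mm across; hole 8 mm, edges just broken. y runs along the level pin, tip to head; z leans 38 degrees from vertical to the robot's right. The pin can turn (5 N at its skin): the hole's true way lies within 20 degrees of z, either way about y: look or feel
- bracket: dark steel fork bracket bolted down, origin under the middle of its base plate (130 x 100 x 12 mm). Two cheeks 12 mm thick, 60 mm wide (x), 140 mm high, outer faces at y = -25 and +25 mm; pin bore along y at z = 110 mm. Between them the towing link, a flat bar 40 mm wide (x), 24 mm thick, rises straight up to an eye, top 315 mm high
- clip: the large hairpin clip (R-clip), 6 mm steel wire, about 80 g, hanging legs down in the rack. Origin at the centre of its coil, 40 mm across and 18 mm wide along y: grip it by those flat sides. z points up, away from the legs. The straight leg runs parallel to z at x = -17 mm down to z = -122 mm; its end is cut square with a small chamfer. The sprung leg is on the +x side
- clip_seat (a point): point on the middle line of the clip's straight leg level with the pocket of the sprung leg (x = -17, y = 0, z = -75 mm in the clip's frame): it lies at the middle of the pin's cross hole when the clip is home. Then a neck above the pocket stops the clip. It may go on with the sprung leg to either side of the shank
- clip_leg (a joint): angle by which the sprung leg is spread about the coil, rad: 0 = closed. Below the pocket it has a throat (z = -91 mm, 8.5 mm from the straight leg's middle line), then flares out to z = -111, x = +6 mm. The shank must spread it to about 0.08 to pass, which takes some 8 to 20 N along the legs; then it snaps shut
- rack: wooden clip rack fixed to the bench, origin under the middle of its base board (90 x 250 x 14 mm): two slats along its y, 9 mm apart, 33 mm wide over all, top at z = 130 mm. Three things hang by their heads in the gap at y = -70, 0 and +70 mm, in any order; the clips' coils stand on the slats
- small_clip: a smaller hairpin clip hanging in the rack, coil 27 mm across, 82 mm legs; not for this pin; origin at its coil's centre
- spike: plain round-headed steel spike hanging in the rack, head 24 mm across, origin under the head
- g_clamp: G-clamp lying flat on the bench, about 170 x 105 x 18 mm, origin at the bench under its screw
- bar_clamp: bar clamp lying flat on the bench, bar 300 mm long along its x, 19 mm high, origin under the middle of the bar
- pliers: black-handled pliers lying flat, 150 mm long, 14 mm high, origin beside the joint
- tin: paint tin with a paper label, 110 mm across and 122 mm high, standing; origin under its middle
- offcut: wood offcut 140 x 45 x 20 mm lying flat; origin under its middle
- pencil: pencil 170 mm long lying on a sheet of paper; origin under its middle
There are look-alikes about, which are no part of the job. What is shaped like the clip but purple is not meant.

How it is judged (in metres and radians):
On the way:
1. the hitch pin is pushed home, before the clip is on it (value of joint pin below 0.003 m and distance between clip_seat and pin_hole above 0.05 m), for 0.2 s.
At the end, for the whole second after the job is handed in: The pin is home (within 3 mm) and the clip sits on it at rest: its pocket centre within 6 mm of the middle of the cross hole with the straight leg through the hole, the clip square to the pin within 0.2 rad, and the sprung leg closed over the shank (under 0.035 rad open) (value of joint pin below 0.003 m and distance between clip_seat and pin_hole below 0.006 m and value of joint clip_leg below 0.035 rad and angle between the y axis of clip and the y axis of pin_hole, either way round below 0.2 rad and linear speed of clip below 0.02 m/s); the robot touches nothing.
It fails at once if the small clip or the spike is pushed or taken from its place in the rack (over 30 mm) (distance of any of small_clip, spike from where it was at the start of the episode above 0.03 m).
It fails at once if another thing on the bench is shifted by more than 40 mm (distance of any of g_clamp, bar_clamp, pliers, tin, offcut, pencil from where it was at the start of the episode above 0.04 m).
It also fails if it takes over 58 s, if anything falls off the work surface, if the arm or the gripper's body presses on something with over 40 N, if the wrist force passes 120 N, or if a joint passes its speed limit or range.

## Working session

There is one attempt and no reset: what is moved stays moved. The work goes in short steps, each a Python script; the robot and the scene stay as the last script left them, time stands still between calls to the robot, and variables do not carry over. Pictures are saved under pics/ and viewed, about 8 in all and at most 12, crops included, and the job is handed in when it is done.

```bash
ls; mkdir -p pics; cat > h.py <<'E'
import numpy as np, cv2
from cell import bot, effector, optics
def cap(n):
    p=np.array(bot.current_tcp_pos());R=np.array(bot.current_ee_rot())
    d=optics.capture(n)
    if n=="wrist":
        T=np.array(d["tool_from_camera"]);d["rotation"]=R@T[:3,:3];d["origin"]=p+R@T[:3,3]
    d["fish"]=n=="wrist"
    return d
def save(d,f): cv2.imwrite("pics/"+f,d["color"][...,::-1])
def rays(d,u,v):
    x=(np.asarray(u,float)-d["cx"])/d["fx"];y=(np.asarray(v,float)-d["cy"])/d["fy"]
    if d["fish"]:
        r=np.hypot(x,y)+1e-12;s=np.tan(r)/r;x=x*s;y=y*s
    return np.stack([x,-y,-np.ones_like(x)],-1)   # unit along optical axis
def pts(d,u,v,z=None):
    if z is None: z=d["range_z"][np.asarray(v,int),np.asarray(u,int)]
    return np.asarray(d["origin"])+(rays(d,u,v)*np.asarray(z)[...,None])@np.asarray(d["rotation"]).T
def cloud(d):
    v,u=np.mgrid[:420,:560];return pts(d,u,v,d["range_z"])
E
python3 - <<'E'
from h import *
import pickle
for n in("scene","top","wrist"):
    d=cap(n);pickle.dump(d,open(n+".pkl","wb"))
    print(n,d["fx"],d["cx"],d["cy"],np.round(d["origin"],3),np.round(d["rotation"],3).tolist(),[k for k in d],(d["range_z"]>0).mean())
    if n!="wrist": save(d,n+".png")
print(bot.current_clock(),bot.current_tcp_pos(),bot.current_ft_force())
E
```

```text
pics
scene 433.9490860808095 278.80015486719975 217.17336432810615 [ 1.155 -0.253  0.813] [[0.418, -0.653, 0.632], [0.909, 0.31, -0.28], [-0.013, 0.691, 0.723]] ['color', 'range_z', 'fx', 'fy', 'cx', 'cy', 'origin', 'rotation', 'fish'] 0.9960544217687075
top 443.9602820005398 278.7368995531274 206.54572028334476 [ 0.347 -0.004  1.434] [[-0.003, 0.991, -0.137], [-1.0, -0.005, -0.013], [-0.013, 0.137, 0.99]] ['color', 'range_z', 'fx', 'fy', 'cx', 'cy', 'origin', 'rotation', 'fish'] 0.9957908163265307
wrist 325.19226210127806 281.234337581273 204.48969154022043 [ 0.389 -0.617  0.384] [[0.449, 0.864, 0.229], [-0.893, 0.434, 0.114], [-0.001, -0.256, 0.967]] ['color', 'range_z', 'fx', 'fy', 'cx', 'cy', 'tool_from_camera', 'rotation', 'origin', 'fish'] 0.972780612244898
0.15 [ 0.32492613 -0.64796178  0.40406282] [ 0.47312464 -0.02416941  0.43124941]
```

View pics/scene.png

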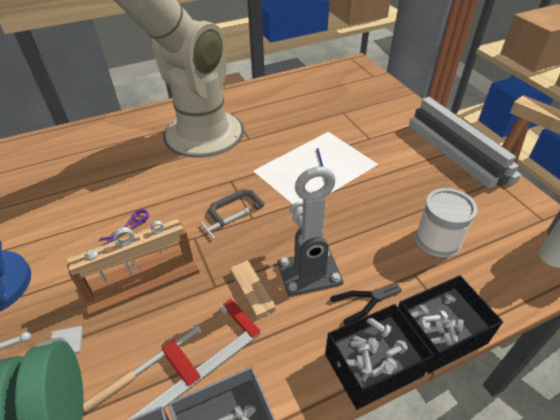

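View pics/top.png

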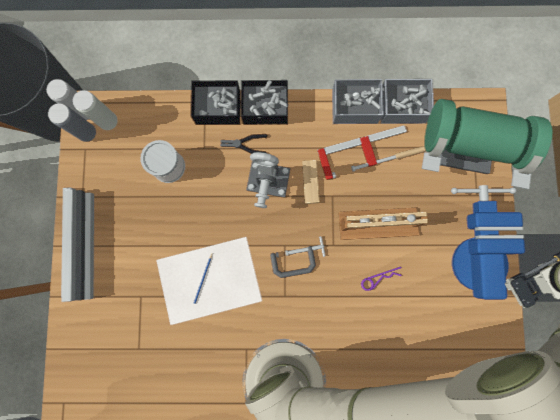

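The scene view shows the rack with spike (91,254), a coil (124,236) and another coil (157,227). The purple look-alike lies at (130,225). The bracket's pin tip faces the camera at (316,251), with the head behind at (298,213). In the top view the rack items are at (365,219), (390,219) and (411,218), and the pin head is at (262,200). I'll crop and measure.

```bash
python3 - <<'E'
from h import *
import pickle
s,t=[pickle.load(open(n+".pkl","rb")) for n in("scene","top")]
c=lambda d,u0,v0,w,h,k:cv2.resize(d["color"][v0:v0+h,u0:u0+w],None,fx=k,fy=k,interpolation=cv2.INTER_CUBIC)
a=c(s,65,200,133,100,3);b=c(s,260,155,100,150,2);
e=c(t,335,200,100,45,4);f=c(t,240,145,60,70,4)
im=np.zeros((600,800,3),np.uint8)
for q,x,y in((a,0,0),(b,400,0),(e,0,310),(f,400,310)):
    h=min(q.shape[0],600-y);w=min(q.shape[1],800-x);im[y:y+h,x:x+w]=q[:h,:w]
cv2.imwrite("pics/crop1.png",im[...,::-1])
P=cloud(t);S=cloud(s)
for n,(u,v) in dict(a=(365,219),b=(390,219),c=(411,218),head=(262,200),eye=(262,160),purp=(370,285)).items(): print(n,P[v-1:v+2,u-1:u+2].reshape(-1,3).max(0).round(3),P[v,u].round(3))
for n,(u,v) in dict(spike=(91,254),m=(124,236),r=(157,227),tip=(316,251),head=(298,213),base=(330,275)).items(): print(n,S[v,u].round(3))
# bracket/ rack regions
for nm,C in(("top",P),("scene",S)):
    z=C[...,2]
    m=(z>.1)&(z<.2)&(C[...,0]>.4)&(C[...,0]<.7)&(abs(C[...,1]+.3)<.2)
    q=C[m];print(nm,len(q));r=cv2.minAreaRect(q[:,:2].astype(np.float32));print(r, np.percentile(q[:,2],[5,50,90,99]).round(3))
E
```

```text
a [ 0.49  -0.233  0.162] [ 0.486 -0.235  0.162]
b [ 0.488 -0.302  0.174] [ 0.485 -0.305  0.168]
c [ 0.494 -0.37   0.141] [ 0.491 -0.373  0.14 ]
head [0.552 0.066 0.123] [0.549 0.063 0.119]
eye [0.639 0.059 0.306] [0.638 0.057 0.256]
purp [ 0.296 -0.271  0.017] [ 0.293 -0.274  0.   ]
spike [ 0.5   -0.374  0.141]
m [ 0.339 -0.316  0.   ]
r [ 0.474 -0.237  0.131]
tip [0.664 0.047 0.112]
head [0.564 0.055 0.129]
base [0.67  0.085 0.013]
top 1395
((0.544832706451416, -0.3732267916202545), (0.1663522720336914, 0.3911808133125305), 38.78874588012695) [0.113 0.129 0.165 0.189]
scene 3317
((0.5444204807281494, -0.3728832006454468), (0.16818197071552277, 0.3873915672302246), 38.443817138671875) [0.104 0.126 0.14  0.172]
```

View pics/crop1.png

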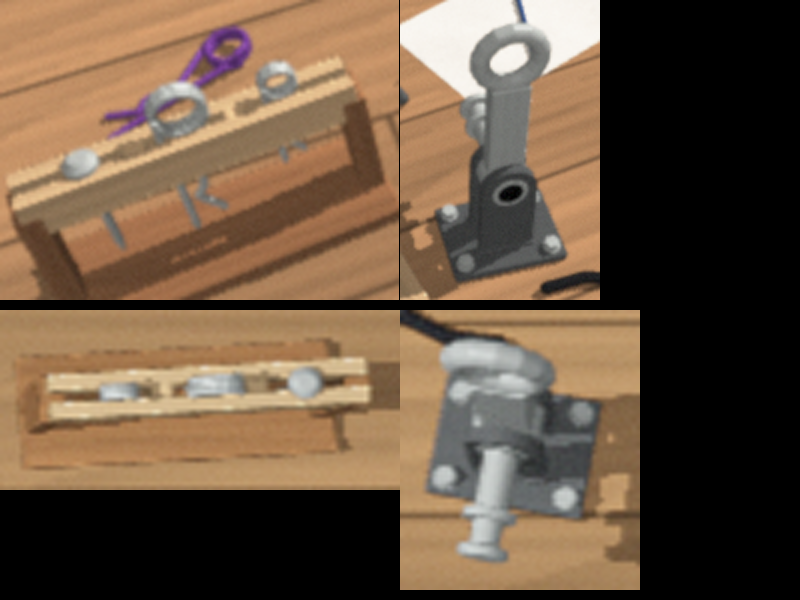

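Choice: the middle rack item is the large clip, since it has the largest coil (top pixel 390,219). The small clip is at (365,219), the spike at (411,218), and the purple one at (370,285) lies on the bench. The clip's straight leg is towards -y and its sprung leg towards +y. Next I need the bracket axis, pin line and rack direction.

```bash
python3 - <<'E'
from h import *
import pickle
s,t=[pickle.load(open(n+".pkl","rb")) for n in("scene","top")]
for nm,d in(("top",t),("scene",s)):
    C=cloud(d);z=C[...,2];x=C[...,0];y=C[...,1]
    m=(abs(z-.13)<.006)&(abs(x-.485)<.05)&(abs(y+.3)<.16)
    r=cv2.minAreaRect(C[m][:,:2].astype(np.float32));print(nm,"slats",m.sum(),np.round(r[0],4),np.round(r[1],4),round(r[2],2),np.median(z[m]).round(4))
    for k,yy in(("small",-.235),("large",-.305),("spike",-.373)):
        m=(z>.142 if k!="spike" else z>.136)&(abs(x-.487)<.04)&(abs(y-yy)<.03)
        q=C[m];print(k,len(q),q.mean(0).round(4),q.min(0).round(4),q.max(0).round(4)) if len(q) else 0
    # base plate
    m=(abs(z-.012)<.004)&(abs(x-.64)<.11)&(abs(y-.05)<.1)
    r=cv2.minAreaRect(C[m][:,:2].astype(np.float32));print("base",m.sum(),np.round(r[0],4),np.round(r[1],4),round(r[2],2))
    m=(abs(z-.11)<.028)&(abs(x-.57)<.06)&(abs(y-.055)<.05)
    q=C[m];print("pin pts",len(q));
    for xx in np.arange(.53,.64,.01):
        w=q[abs(q[:,0]-xx)<.005]
        if len(w)>3:print(round(xx,3),len(w),w[:,1].mean().round(4),w[:,1].min().round(4),w[:,1].max().round(4),w[:,2].max().round(4))
    if nm=="scene":
        m=(z>.03)&(z<.14)&(x>.64)&(x<.70)&(abs(y-.05)<.035)
        q=C[m];q=q[np.abs(q[:,0]-np.median(q[:,0]))<.01]
        c=q.mean(0);n=np.linalg.svd(q-c)[2][2];print("cheek",len(q),c.round(4),n.round(4))
    m=(z>.29)&(abs(x-.63)<.06)&(abs(y-.05)<.06);print("eye",C[m].mean(0).round(4) if m.any() else 0)
    m=(z>.19)&(z<.25)&(abs(x-.63)<.06)&(abs(y-.05)<.06);q=C[m]
    if len(q)>20: c=q.mean(0);print("link",len(q),c.round(4),q.min(0).round(3),q.max(0).round(3))
E
```

```text
top slats 630 [ 0.489  -0.3046] [0.0334 0.2345] 3.02 0.1294
small 39 [ 0.4849 -0.2349  0.1537] [ 0.4787 -0.2491  0.1442] [ 0.4906 -0.2233  0.1615]
large 71 [ 0.4881 -0.3024  0.164 ] [ 0.4814 -0.3245  0.1462] [ 0.4984 -0.2853  0.1736]
spike 30 [ 0.4917 -0.374   0.1385] [ 0.4821 -0.3829  0.136 ] [ 0.5029 -0.3628  0.1425]
base 566 [0.6426 0.0551] [0.2186 0.1819] 1.44
pin pts 377
0.53 32 0.0662 0.0513 0.0852 0.1346
0.54 31 0.0714 0.057 0.0877 0.1335
0.55 25 0.0661 0.0548 0.0785 0.1247
0.56 46 0.0626 0.0452 0.0814 0.1347
0.57 26 0.0637 0.0514 0.0811 0.1281
0.58 28 0.0601 0.0484 0.0725 0.1266
0.59 28 0.0581 0.0456 0.0697 0.1266
0.6 29 0.0574 0.0453 0.0699 0.1275
0.61 67 0.0452 0.0242 0.0726 0.1377
0.62 54 0.0582 0.0242 0.0837 0.1379
0.63 11 0.0535 0.0271 0.0817 0.1356
eye [0.6352 0.0504 0.3055]
link 84 [0.626  0.0501 0.2245] [0.621 0.031 0.19 ] [0.633 0.071 0.25 ]
scene slats 1322 [ 0.4907 -0.306 ] [0.0383 0.2334] 2.81 0.13
small 75 [ 0.4878 -0.2387  0.1523] [ 0.4811 -0.2509  0.1434] [ 0.4946 -0.2246  0.1591]
large 163 [ 0.4924 -0.3067  0.1603] [ 0.4819 -0.3258  0.142 ] [ 0.5015 -0.2863  0.1722]
spike 60 [ 0.4954 -0.3752  0.1385] [ 0.486  -0.3861  0.1363] [ 0.5053 -0.3644  0.1415]
base 1320 [0.6647 0.0713] [0.1886 0.1395] 77.06
pin pts 360
0.53 22 0.0579 0.0498 0.0773 0.1316
0.54 79 0.0617 0.0492 0.0793 0.1315
0.55 15 0.0631 0.0544 0.0721 0.1235
0.56 52 0.0504 0.0425 0.0627 0.1341
0.57 43 0.0527 0.0423 0.0619 0.132
0.58 19 0.0509 0.0467 0.0569 0.1242
0.59 12 0.0477 0.0449 0.0521 0.1203
0.61 34 0.0279 0.0234 0.0391 0.1362
0.62 70 0.0271 0.0225 0.0366 0.1378
0.63 13 0.0362 0.0256 0.0814 0.1316
cheek 901 [0.6615 0.044  0.0893] [ 0.9832 -0.1821  0.0108]
eye [0.6421 0.0453 0.3042]
link 509 [0.6467 0.0446 0.2211] [0.625 0.027 0.19 ] [0.654 0.067 0.25 ]
```

```bash
cat >> h.py <<'E'
import pickle
a=np.array([.9832,-.1821,0]);a/=np.linalg.norm(a)      # head -> tip, horizontal
lat=np.array([a[1],-a[0],0])                           # robot's right
Z=np.array([0,0,1.])
def stat(): print("t",round(bot.current_clock(),2),"tcp",np.round(bot.current_tcp_pos(),4),"F",np.round(bot.current_ft_force(),1),"gap",round(bot.current_finger_gap(),4))
E
python3 - <<'E'
from h import *
d=pickle.load(open("wrist.pkl","rb"));print(np.round(d["tool_from_camera"],3).tolist())
print(np.round(bot.current_ee_rot(),3).tolist())
C=np.array([.637,.0495,0])
for sg in(1,-1):
    y=sg*-lat; R=np.c_[np.cross(y,-Z),y,-Z]
    p=C-a*(.062+.055+.03)+Z*(.097+.186)
    print(sg,R[:,0].round(2),p.round(3),bot.solve_ik(p,R),bot.solve_ik(C-a*.068+Z*.283,R))
E
```

```text
[[0.001, 0.967, 0.256, 0.071], [1.0, -0.001, -0.0, 0.001], [-0.0, 0.256, -0.967, 0.02], [0.0, 0.0, 0.0, 1.0]]
[[0.894, 0.448, -0.001], [0.448, -0.894, 0.001], [-0.0, -0.001, -1.0]]
1 [-0.98  0.18  0.  ] [0.492 0.076 0.283] [  8.99376647  33.54664706 -34.60252375 125.63903097  37.27646219
  31.20778212  25.5374868 ] [ 12.33066899  37.65881467 -36.01025029 116.0278837   35.99385013
  37.67623924  32.02679106]
-1 [ 0.98 -0.18  0.  ] [0.492 0.076 0.283] [ -20.98980417   30.29536359    7.99934716  127.52372885  -10.45278062
   22.7644425  -104.90990824] [ -17.62481566   33.77619857    8.4362692   117.98217177   -9.72298785
   28.87829255 -102.55679884]
```

```bash
python3 - <<'E'
from h import *
C=np.array([.637,.0495,0])
y=-lat; R=np.c_[np.cross(y,-Z),y,-Z]
p=np.array(bot.current_tcp_pos());bot.move_straight(p+[0,0,.08],speed=.25)
h=C-a*(.147)+Z*.40
bot.reach(h,R);effector.clamp(10)
stat()
d=cap("wrist");pickle.dump(d,open("w1.pkl","wb"));save(d,"w1.png")
Q=cloud(d);rel=Q-C
s=-(rel@a);l=rel@lat;z=Q[...,2]
m=(d["range_z"]>0)&(z>.085)&(z<.14)&(abs(l)<.025)&(s>.03)&(s<.14)
print("pts",m.sum(),"s max",np.percentile(s[m],[95,98,99,100]).round(4))
for k in np.arange(.03,.13,.008):
    w=m&(abs(s-k)<.004)
    if w.sum()>5: print(k.round(3),w.sum(),"lat",l[w].min().round(4),l[w].max().round(4),"ztop",np.percentile(z[w],98).round(4))
E
```

```text
t 4.71 tcp [0.4925 0.0763 0.4   ] F [-0.2 -0.   0. ] gap 0.0006
pts 12 s max [0.0753 0.0756 0.0757 0.0757]
0.03 6 lat -0.0007 0.0002 ztop 0.1242
```

View pics/w1.png

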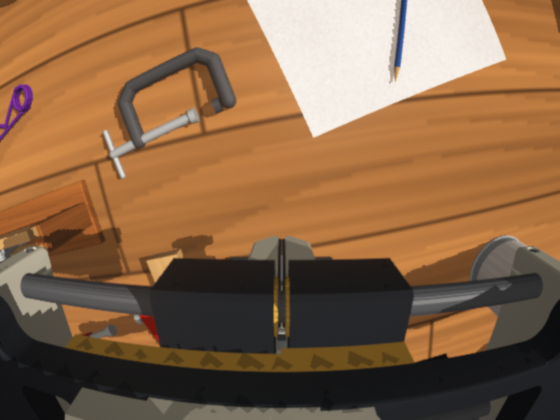

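The wrist view shows the head's rim just beyond the closed fingers at (280,245), centred on the tool. The fingers hide the rest. I'll go down and push by force.

```bash
python3 - <<'E'
from h import *
C=np.array([.637,.0495,0])
bot.move_straight(C-a*.147+Z*.283,speed=.25);F0=np.array(bot.current_ft_force());print(F0.round(1))
s=.147;prev=0
while s>.052:
    s-=.010 if s>.088 else .003
    bot.move_straight(C-a*s+Z*.283,speed=.06)
    f=-(np.array(bot.current_ft_force())-F0)@a
    act=-(np.array(bot.current_tcp_pos())-C)@a
    print(round(s,3),round(act,4),f.round(1))
    if f>26: break
stat()
E
```

```text
[ 0.4 -0.1  0.5]
0.137 0.1362 0.6
0.127 0.1266 0.7
0.117 0.1166 1.4
0.107 0.1071 0.8
0.097 0.0971 1.9
0.087 0.087 2.3
0.084 0.0844 5.2
0.081 0.0813 4.8
0.078 0.0782 5.2
0.075 0.0751 5.5
0.072 0.0721 5.4
0.069 0.0704 11.2
0.066 0.0697 21.7
0.063 0.0689 31.3
t 9.28 tcp [0.5693 0.0625 0.2824] F [-30.3   6.1  18.1] gap 0.0006
```

Contact came at s≈0.122 and the hard stop at s≈0.070, where 0.0695 was predicted, so the pin is home. Now I'll back off and look at the cross hole from the tip side.

```bash
cat >> h.py <<'E'
C=np.array([.637,.0495,0]);H=C+a*.053+Z*.111
def dirs(th): # hole axis leaning th deg to the right, and e = right-down
    t=np.radians(th);return np.cos(t)*Z+np.sin(t)*lat, np.cos(t)*lat-np.sin(t)*Z
E
python3 - <<'E'
from h import *
bot.move_straight(C-a*.13+Z*.283,speed=.2)
bot.move_straight(C-a*.16+Z*.48,speed=.25);effector.open_jaws()
zh,e=dirs(38);v=-zh
for nm,w in(("-a",-a),("a",a),("-e",-e),("e",e)):
    tz=.967*v+.256*w;tz/=np.linalg.norm(tz);tx=.967*w-.256*v;tx/=np.linalg.norm(tx)
    R=np.c_[tx,np.cross(tz,tx),tz];p=H+.27*zh-R@[.071,.001,.02]
    q=bot.solve_ik(p,R);print(nm,p.round(3),(p+R[:,2]*.186).round(3),None if q is None else np.round(q,0))
# grasp at rack & placement options
ry=np.array([np.cos(np.radians(2.9)),np.sin(np.radians(2.9)),0])
for sg in(1,-1):
    y=sg*ry;R=np.c_[np.cross(y,-Z),y,-Z]
    print("rack",sg,np.round(bot.solve_ik(np.array([.489,-.304,.153+.167]),R),0))
for th in(18,38,58):
  zh,e=dirs(th)
  for sg in (1,-1):
   for side in(1,-1):
    for tilt in(0,):
      y=sg*a;R=np.c_[np.cross(y,-zh),y,-zh];p=H+.075*zh+side*.017*e+.167*zh
      q=bot.solve_ik(p,R);print(th,sg,side,None if q is None else np.round(q,0))
stat()
E
```

```text
-a [ 0.731 -0.139  0.324] [ 0.704 -0.021  0.182] [ 39.  54. -51.  85.  -0.  64.  85.]
a [ 0.586 -0.11   0.325] [ 0.653 -0.01   0.184] [ 35.  36. -31. 117. -54.  24. -45.]
-e [ 0.647 -0.181  0.279] [ 0.674 -0.036  0.167] [ 45.  51. -40. 101. -32.  46.  29.]
e [ 0.67  -0.067  0.37 ] [0.684 0.005 0.199] [ 45.  52. -71.  99.  35.  53. 137.]
rack 1 [ 41.  32. -21. 115.  19.  37.  10.]
rack -1 [-11.  47.  64. 118. -56.  53. -92.]
18 1 1 [ 22.  38. -29. 102.  -0.  40. -11.]
18 1 -1 [ 19.  37. -29. 101.  -1.  41. -14.]
18 -1 1 [ 41.  52. -68. 100.  40.  52. 133.]
18 -1 -1 [ 38.  52. -68. 100.  40.  53. 130.]
38 1 1 [ 37.  46. -39. 103. -18.  38.  12.]
38 1 -1 [ 35.  44. -39. 103. -19.  38.  10.]
38 -1 1 [ 52.  61. -72. 102.  29.  43. 149.]
38 -1 -1 [   5.   39.   10.  105.  -58.   56. -135.]
58 1 1 [ 46.  57. -43. 102. -34.  43.  34.]
58 1 -1 [ 45.  54. -43. 102. -36.  44.  33.]
58 -1 1 [  34.   51.  -21.  103.  -54.   54. -129.]
58 -1 -1 [  32.   49.  -21.  103.  -55.   54. -131.]
t 12.18 tcp [0.4797 0.0786 0.48  ] F [-0.2  0.1 -0.8] gap 0.0931
```

```bash
python3 - <<'E'
from h import *
zh,e=dirs(38);v=-zh;w=-e
tz=.967*v+.256*w;tz/=np.linalg.norm(tz);tx=.967*w-.256*v;tx/=np.linalg.norm(tx)
R=np.c_[tx,np.cross(tz,tx),tz];p=H+.27*zh-R@[.071,.001,.02]
bot.move_straight([.50,-.16,.46],speed=.3)
bot.reach(p,R);stat()
d=cap("wrist");pickle.dump(d,open("w2.pkl","wb"))
q=np.array(d["rotation"]).T@(H-d["origin"]);x,y=q[0]/-q[2],-q[1]/-q[2];r=np.hypot(x,y);k=np.arctan(r)/r
u,vv=d["cx"]+d["fx"]*x*k,d["cy"]+d["fy"]*y*k;print("H px",u,vv)
g=cap("scene");pickle.dump(g,open("s2.pkl","wb"))
q=np.array(g["rotation"]).T@(H-g["origin"]);us,vs=g["cx"]+g["fx"]*q[0]/-q[2],g["cy"]-g["fy"]*q[1]/-q[2];print("scene px",us,vs)
def c(i,u,v,w,k): u,v=int(u),int(v);return cv2.resize(i["color"][max(v-w,0):v+w,max(u-w,0):u+w],(k,k),interpolation=cv2.INTER_CUBIC)
im=np.hstack([c(d,u,vv,75,600),cv2.resize(c(g,us,vs,25,200),(200,600))[:, :200]]) if 0 else np.zeros((600,800,3),np.uint8)
im[:,:600]=c(d,u,vv,75,600);im[:200,600:]=c(g,us,vs,25,200);im[200:350,600:]=cv2.resize(d["color"],(200,150))
cv2.imwrite("pics/w2.png",im[...,::-1])
E
```

```text
t 14.06 tcp [ 0.6471 -0.1795  0.2805] F [ 0.8 -0.2  1. ] gap 0.093
H px 282.8570190211104 206.44533922662578
scene px 318.49202894639694 261.1197418183156
```

View pics/w2.png

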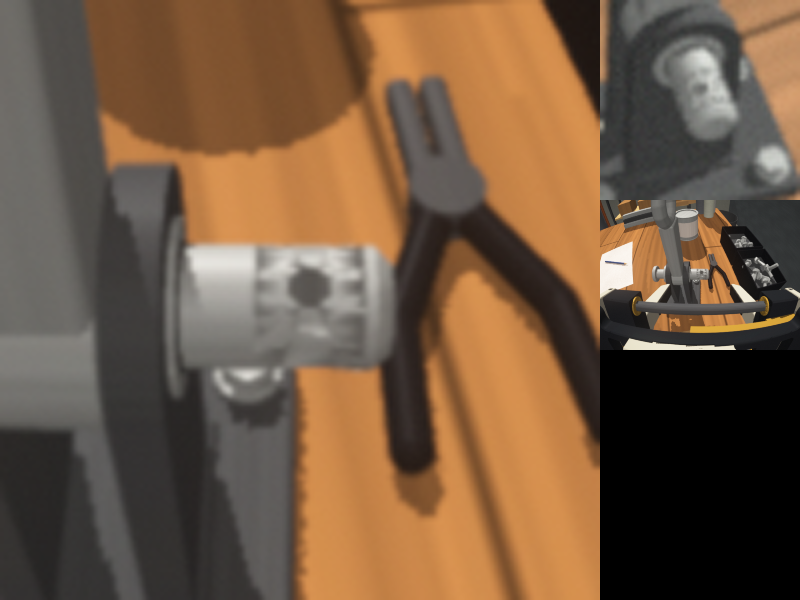

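The pin is home with its tip clear, at crop (393,306). The cross hole is at crop (309,287), about 19 crop px above the shank's centre line on a 61 px half-width. So the hole's true way is about 18° left-up of nominal, a lean near 20°. I'll refine this with masks and depth, and check the clip grasp IK.

```bash
python3 - <<'E'
from h import *
from scipy.optimize import least_squares
for nm in("w2","s2"):
    d=pickle.load(open(nm+".pkl","rb"));Q=cloud(d);rel=Q-H
    s=rel@a;l=rel@lat;z=Q[...,2]
    m=(d["range_z"]>0)&(s>-.02)&(s<.014)&(np.hypot(l,z-.111)<.024)
    q=np.c_[s[m],l[m],z[m]-.111]
    f=lambda p:np.hypot(q[:,1]-p[0]-p[2]*q[:,0],q[:,2]-p[1])-.013
    r=least_squares(f,[0,0,0],loss="soft_l1",f_scale=.001);print(nm,m.sum(),r.x.round(4),np.abs(r.fun).mean().round(4))
d=pickle.load(open("w2.pkl","rb"));g=cv2.cvtColor(d["color"],cv2.COLOR_RGB2GRAY)
u0,v0=int(282.857)-75,206-75
sub=g[v0+64:v0+80,u0+68:u0+88].astype(float);w=np.clip(135-sub,0,None);vv,uu=np.mgrid[:sub.shape[0],:sub.shape[1]]
print(sub.astype(int))
hu,hv=(w*uu).sum()/w.sum()+u0+68,(w*vv).sum()/w.sum()+v0+64;print("hole px",hu,hv)
for u in range(u0+50,u0+62,3):print(u,g[v0+58:v0+96,u])
rl=np.array([-np.sin(np.radians(2.9)),np.cos(np.radians(2.9)),0]);ry=np.array([rl[1],-rl[0],0])
for dl in(0,10,20):
    t=np.radians(dl);bz=np.cos(t)*Z+np.sin(t)*rl;y=-ry;R=np.c_[np.cross(y,-bz),y,-bz]
    p=np.array([.4895,-.3055,.153])+.171*bz
    for h in(0,.17):
        q=bot.solve_ik(p+[0,0,h],R);print(dl,h,None if q is None else np.round(q))
E
```

```text
w2 1303 [ 0.0004 -0.0011  0.0048] 0.0008
s2 183 [-0.     -0.0007 -0.0013] 0.001
[[175 189 198 205 202 191 183 198 207 210 210 207 199 199 208 204 195 182
  167 149]
 [182 200 211 212 198 178 167 182 198 207 210 204 194 195 204 210 203 187
  169 150]
 [195 210 217 211 193 168 145 139 154 169 178 181 180 189 200 208 208 195
  178 161]
 [202 207 207 205 198 180 142 109 104 111 118 134 163 191 201 200 198 190
  182 179]
 [193 195 191 184 171 146 114  93  87  86  89 100 126 157 180 190 197 196
  193 196]
 [181 184 180 164 136 107  93  87  86  86  85  89  98 115 145 175 192 191
  186 184]
 [160 169 172 158 119  96  89  87  86  85  85  88  92 103 133 165 173 166
  154 144]
 [152 162 168 154 114  93  90  87  85  85  85  88  91  99 127 159 164 153
  140 128]
 [153 161 164 150 112  93  90  87  86  85  84  87  90  97 123 155 161 153
  140 127]
 [157 162 163 151 120  98  90  88  85  85  85  88  92 101 127 156 163 158
  148 140]
 [162 163 164 160 141 115  96  88  86  85  85  91 102 121 146 165 167 163
  163 161]
 [158 158 159 158 154 137 112  95  87  86  86  96 120 149 162 167 169 168
  168 166]

[... 619 characters left out ...]
161
 158 153 147 141 136 132 129 127 124 120 115 113 111 109 105 105 121 141
 136 122]
263 [160 160 168 191 207 215 222 227 225 216 206 196 188 179 174 171 167 162
 158 153 148 142 137 132 130 128 123 120 116 112 111 109 106 109 124 118
 116 138]
266 [160 161 168 190 207 215 221 226 224 215 205 196 188 180 174 171 167 163
 157 153 148 141 137 133 130 127 123 120 115 111 111 109 105 117 160 186
 149 114]
0 0 [  -3.   38.   46.  117.  -41.   42. -108.]
0 0.17 [   2.   21.   35.  107.  -14.   56. -135.]
10 0 [ -13.   40.   54.  122.  -45.   34. -107.]
10 0.17 [ -12.   21.   46.  111.   -9.   48. -140.]
20 0 [ 57.  43. -63. 121.  71.  63. 134.]
20 0.17 [ -29.   27.   66.  116.  -12.   41. -137.]
```

```bash
sed -i 's/^C=np.array.*$/C=np.array([.637,.0495,0])+lat*.0002;H=C+a*.053+Z*.110/' h.py; python3 - <<'E'
from h import *
d=pickle.load(open("w2.pkl","rb"))
o=d["origin"]
for r0 in (.013,):
  for v in(201.9,202.6,203.3):
    r=np.array(d["rotation"])@rays(d,283.9,v);r/=np.linalg.norm(r)
    O=np.array([(o-H)@lat,(o-H)[2]]);D=np.array([r@lat,r[2]])
    A=D@D;B=O@D;Cc=O@O-r0**2;t=(-B-np.sqrt(B*B-A*Cc))/A;P=o+t*r
    print(v,np.degrees(np.arctan2((P-H)@lat,P[2]-H[2])).round(2),"axial",((P-H)@a).round(4))
# edges & tip
for v in(191.5,221.7):
    r=np.array(d["rotation"])@rays(d,262,v);r/=np.linalg.norm(r);n=np.cross(r,a);n/=np.linalg.norm(n);print("edge dist",abs((H-o)@n).round(4))
rl=np.array([-np.sin(np.radians(2.9)),np.cos(np.radians(2.9)),0]);ry=np.array([rl[1],-rl[0],0])
q0=np.array(bot.current_joint_positions());print(q0.round(1))
E
```

```text
201.9 17.92 axial 0.0008
202.6 20.52 axial 0.0008
203.3 23.07 axial 0.0008
edge dist 0.0131
edge dist 0.0121
[ 45.   50.3 -40.3 101.2 -32.2  46.3  29.6]
```

The hole leans about 22.5° to the right: the ratio method gives 22.6° and the ray method, edge-corrected, gives 22.7°. The axis height is 0.110 from both views. Next is the clip.

```bash
cat >> h.py <<'E'
DL=12.
rl=np.array([-np.sin(np.radians(2.9)),np.cos(np.radians(2.9)),0]);ry=np.array([rl[1],-rl[0],0])
def rackpose(c,back):
    t=np.radians(DL);bz=np.cos(t)*Z+np.sin(t)*rl;y=-ry
    return np.asarray(c)+(.167+back)*bz, np.c_[np.cross(y,-bz),y,-bz]
E
python3 - <<'E'
from h import *
p,R=rackpose([.4895,-.3055,.153],.004)
cur=np.array(bot.current_tcp_pos());bz=-np.array(bot.current_ee_rot())[:,2]
bot.move_straight(cur+.08*bz+[0,0,.09],speed=.3)
bot.reach(p+[0,0,.12],R);stat();print(np.round(bot.current_joint_positions()))
d=cap("wrist");pickle.dump(d,open("w3.pkl","wb"));save(d,"w3.png")
Q=cloud(d);z=Q[...,2];m=(d["range_z"]>0)&(z>.142)&(z<.18)&(abs(Q[...,0]-.489)<.03)
for k,yy in(("small",-.235),("large",-.305)):
    q=Q[m&(abs(Q[...,1]-yy)<.03)]
    if len(q):print(k,len(q),q.min(0).round(4),q.max(0).round(4))
E
```

```text
t 17.22 tcp [ 0.4879 -0.2698  0.4399] F [-0.5 -0.7  0.3] gap 0.0932
[ -12.   25.   46.  116.  -12.   41. -138.]
small 46 [ 0.4792 -0.252   0.142 ] [ 0.4941 -0.2493  0.1479]
large 775 [ 0.4807 -0.3266  0.142 ] [ 0.4993 -0.2859  0.1709]
```

View pics/w3.png

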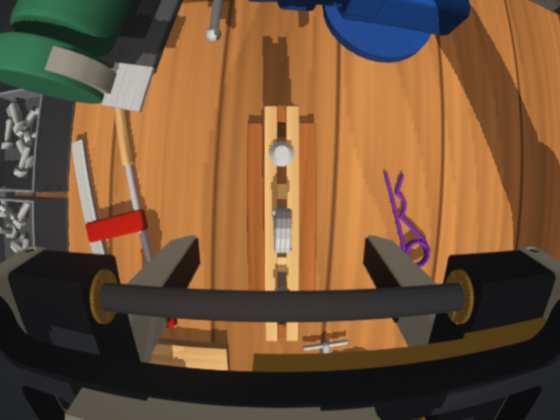

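The wrist view shows the open jaws straddling the large coil at (283,230), with the spike at (281,152) and the purple clip far right at (410,215). Extents agree with the earlier views. I'll grasp and lift.

```bash
python3 - <<'E'
from h import *
p,R=rackpose([.490,-.306,.152],.004)
bot.move_straight(p+[0,0,.03],attitude=R,speed=.25)
bot.move_straight(p,speed=.08);stat()
effector.clamp(60);stat()
bot.move_straight(p+[0,0,.17],speed=.15);stat();print(np.round(bot.current_joint_positions()))
# feasibility of the placement poses
for th in(18,22.5,27):
    zh,e=dirs(th);b,_=dirs(th+DL);R2=np.c_[np.cross(a,-b),a,-b]
    for ins in(.16,.06,0):
        q=bot.solve_ik(H+ins*zh+.075*zh+.017*e+.171*b,R2);print(th,ins,None if q is None else np.round(q))
g=cap("scene");pickle.dump(g,open("s3.pkl","wb"))
q=np.array(g["rotation"]).T@(np.array([.49,-.306,.26])-g["origin"]);u,v=int(g["cx"]+g["fx"]*q[0]/-q[2]),int(g["cy"]-g["fy"]*q[1]/-q[2]);print(u,v)
cv2.imwrite("pics/s3.png",cv2.resize(g["color"][max(v-75,0):v+75,max(u-100,0):u+100],None,fx=4,fy=4,interpolation=cv2.INTER_CUBIC)[...,::-1])
E
```

```text
t 18.31 tcp [ 0.4883 -0.2707  0.3196] F [-0.1 -0.9 -0.1] gap 0.093
t 19.47 tcp [ 0.4882 -0.2705  0.3192] F [ 0.1 -1.  -0.4] gap 0.0177
t 20.75 tcp [ 0.4881 -0.2702  0.4885] F [ 0.3  0.2 -1.6] gap 0.0178
[ -15.   22.   49.  112.   -9.   47. -140.]
18 0.16 [ 16.  28.  -4.  95. -32.  62.  19.]
18 0.06 [ 28.  36. -27. 100. -20.  46.   9.]
18 0 [ 28.  40. -30. 102. -17.  39.   7.]
22.5 0.16 [ 19.  30.  -4.  96. -37.  63.  25.]
22.5 0.06 [ 33.  38. -31. 100. -22.  46.  12.]
22.5 0 [ 32.  42. -34. 103. -20.  39.  11.]
27 0.16 [ 25.  32.  -9.  96. -38.  64.  28.]
27 0.06 [ 37.  40. -35. 100. -24.  46.  16.]
27 0 [ 36.  45. -37. 103. -23.  40.  16.]
107 197
```

View pics/s3.png

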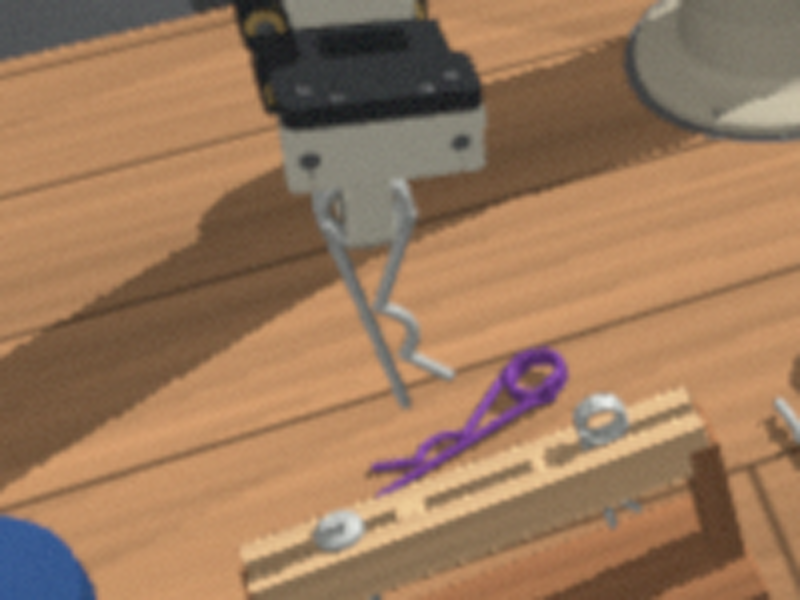

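The large clip is held (gap 17.8 mm) with its straight leg on the -y side, crop tip at (404,402). The spike and small clip are still in the rack. Now to the pre-insertion pose.

```bash
cat >> h.py <<'E'
H=H+a*.0008
TH=22.5
BACK=.004
def place(ins,th=None,dx=0,da=0):
    th=TH if th is None else th
    zh,e=dirs(th);b,_=dirs(th+DL)
    return H+ins*zh+.075*zh+(.017+dx)*e+da*a+(.167+BACK)*b, np.c_[np.cross(a,-b),a,-b]
def proj(d,P):
    q=(np.atleast_2d(P)-d["origin"])@np.array(d["rotation"]);x,y=q[:,0]/-q[:,2],q[:,1]/q[:,2]
    if d["fish"]: r=np.hypot(x,y)+1e-12;k=np.arctan(r)/r;x=x*k;y=y*k
    return np.c_[d["cx"]+d["fx"]*x,d["cy"]+d["fy"]*y]
E
python3 - <<'E'
from h import *
c=np.array(bot.current_tcp_pos());bot.move_straight(c+[.05,0,.04],speed=.25)
p,R=place(.10)
bot.reach(p+lat*.15+Z*.06,R);stat();print(np.round(bot.current_joint_positions()))
bot.move_straight(p,speed=.2);stat()
d=cap("wrist");pickle.dump(d,open("w4.pkl","wb"))
g=cap("scene");pickle.dump(g,open("s4.pkl","wb"))
zh,e=dirs(TH)
T=H+(.10-.047)*zh
print("wrist H,tip,seat",proj(d,[H+.013*zh,T,H+.1*zh]).round(1).tolist());print("scene",proj(g,[H+.013*zh,T,H+.1*zh]).round(1).tolist())
u,v=proj(d,H+.03*zh)[0].astype(int);us,vs=proj(g,H+.05*zh)[0].astype(int)
im=np.zeros((600,800,3),np.uint8);x=d["color"][max(v-60,0):v+60,u-50:u+50];im[:,:500]=cv2.resize(x,(500,600),interpolation=cv2.INTER_CUBIC)
im[:450,500:]=cv2.resize(g["color"][vs-45:vs+45,us-30:us+30],(300,450),interpolation=cv2.INTER_CUBIC)
cv2.imwrite("pics/w4.png",im[...,::-1]);print(u-50,max(v-60,0),us-30,vs-45)
E
```

```text
t 23.7 tcp [ 0.6298 -0.2843  0.466 ] F [ 0.4  0.7 -1.6] gap 0.0176
[ 32.  32.  -9.  90. -31.  70.  28.]
t 24.66 tcp [ 0.6571 -0.1384  0.4064] F [ 0.1  0.4 -1.4] gap 0.0175
wrist H,tip,seat [[279.8, 207.6], [279.7, 210.3], [279.4, 214.6]]
scene [[316.5, 258.6], [309.9, 248.4], [301.6, 235.4]]
229 148 280 204
```

View pics/w4.png

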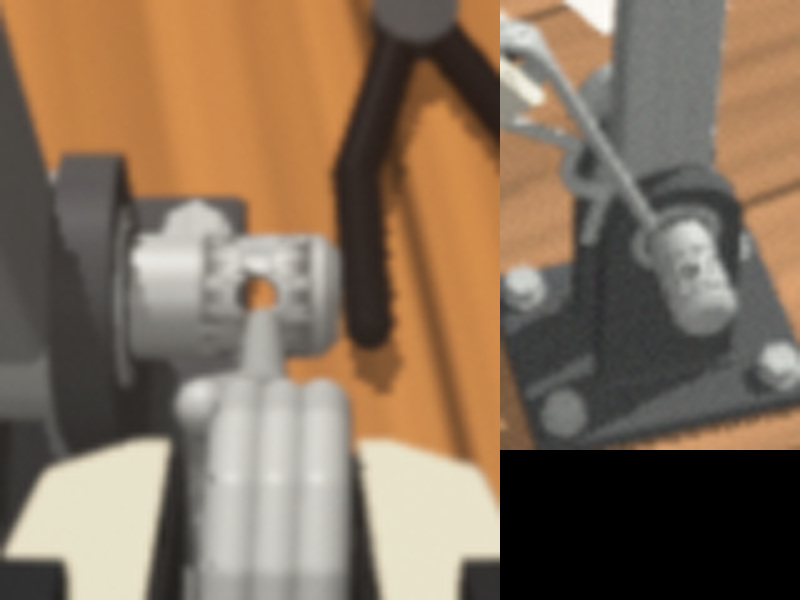

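The leg tip at crop (262,312) points at the hole, crop (258,285), with wood seen through it. I'll refine both from the pixels.

```bash
python3 - <<'E'
from h import *
d=pickle.load(open("w4.pkl","rb"));o=d["origin"]
w=o-H;print("cam lean",np.degrees(np.arctan2(w@lat,w[2])).round(2),"axial tilt",np.degrees(np.arctan2(w@a,np.hypot(w@lat,w[2]))).round(2),np.linalg.norm(w).round(4))
g=cv2.cvtColor(d["color"],cv2.COLOR_RGB2GRAY)
print("sat R-B / gray, rows 192..225, cols 272..290")
for v in range(192,226): print(v,' '.join(f"{int(d['color'][v,u,0])-int(d['color'][v,u,2]):4d}" for u in range(274,288)),' |',' '.join(f"{g[v,u]:3d}" for u in range(272,292)), '|',g[v,260],g[v,264])
E
```

```text
cam lean 19.21 axial tilt 0.18 0.3387
sat R-B / gray, rows 192..225, cols 272..290
192    8    7    9   27   77  119  128  127  127  125  122  119  119  119  | 194 170 139 104  87  85 108 142 150 149 147 145 141 139 137 138 140 140 142 143 | 95 202
193    8    8    8   24   76  118  126  127  124  123  121  118  116  117  | 193 179 161 116  90  85 108 143 151 150 148 146 142 140 138 139 140 140 141 143 | 101 202
194    9    8    9   19   55   89   95   92   90   89   88   87   86   86  | 182 177 164 127 103 100 120 149 159 160 160 160 154 149 145 147 148 148 146 150 | 133 202
195    9    9   10   11   17   26   28   28   26   26   26   27   27   27  | 170 164 152 136 139 149 160 171 179 183 187 187 180 170 168 166 168 171 160 167 | 185 199
196   10   10    9    9    9    9    9   10    9   10   10   10   11   11  | 168 166 158 158 172 187 191 192 194 196 198 198 190 181 181 175 166 158 148 167 | 201 202
197   10   10    9    8    9    8    7    8    7    8    9   10   10   10  | 166 177 185 190 191 193 194 192 193 194 195 196 196 196 187 172 152 132 134 169 | 209 209
198    9    9   
[... 3943 characters left out ...]
 149 134 134 145 147 145 141 139 | 54 86
222    6    7    9    9    8    8    8    8    9    8   10   24   68  113  | 114 121 130 139 151 166 173 175 173 171 169 164 155 138 135 145 148 145 142 140 | 55 76
223    8    8    8    8    9    9    9    8    9    8    8   16   47   91  | 152 161 166 171 174 176 173 171 166 162 161 164 164 156 149 151 150 148 147 151 | 55 73
224    8    8    9    8    8    9    9    8    8    8    8   11   22   46  | 171 172 178 185 192 192 186 177 164 158 164 177 186 186 179 168 158 155 162 176 | 55 77
225    7    8    8    8    8    9    8    9    8    7    8    8   11   16  | 178 174 184 192 195 194 188 178 168 167 179 190 194 194 187 177 168 168 179 190 | 55 88
```

```bash
sed -i 's/^TH=.*/TH=21./' h.py; python3 - <<'E'
from h import *
p,R=place(.066,dx=-.0025,da=-.0007)
bot.move_straight(p,attitude=R,speed=.1);stat()
d=cap("wrist");pickle.dump(d,open("w5.pkl","wb"))
g=cap("scene");pickle.dump(g,open("s5.pkl","wb"))
zh,e=dirs(TH);T=H+(.066-.047)*zh
w=d["origin"]-H;print("cam lean",np.degrees(np.arctan2(w@lat,w[2])).round(2))
print("wrist rim,tip,H",proj(d,[H+.013*zh,T,H]).round(1).tolist());print("scene rim,tip,leg(-40mm)",proj(g,[H+.013*zh,T,T+.08*zh]).round(1).tolist(),"e px/10mm",(proj(g,T+.01*e)-proj(g,T)).round(1),(proj(g,T+.01*a)-proj(g,T)).round(1))
u,v=proj(d,H+.015*zh)[0].astype(int);us,vs=proj(g,H+.04*zh)[0].astype(int)
im=np.zeros((600,800,3),np.uint8);im[:,:400]=cv2.resize(d["color"][v-30:v+30,u-20:u+20],(400,600),interpolation=cv2.INTER_CUBIC)
im[:,400:]=cv2.resize(g["color"][vs-30:vs+30,us-20:us+20],(400,600),interpolation=cv2.INTER_CUBIC)
cv2.imwrite("pics/w5.png",im[...,::-1]);print(u-20,v-30,us-20,vs-30)
E
```

```text
t 25.25 tcp [ 0.6606 -0.1152  0.3799] F [-0.5 -0.5 -2. ] gap 0.0177
cam lean 16.69
wrist rim,tip,H [[281.1, 214.0], [281.1, 214.5], [281.1, 212.9]]
scene rim,tip,leg(-40mm) [[316.6, 258.5], [315.7, 257.0], [303.0, 235.1]] e px/10mm [[-4.5  2. ]] [[1.5 3.8]]
261 184 292 221
```

View pics/w5.png

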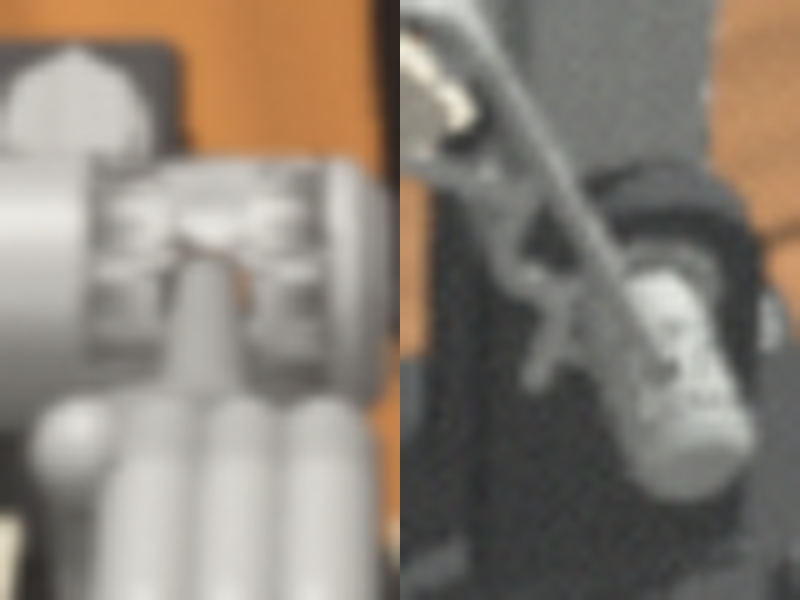

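The wrist crop shows the leg tip centred in the hole: leg x≈206 and hole x≈209, with rows matching within about 0.3 mm. I'll insert with force watching.

```bash
cat > ins.py <<'E'
from h import *
import sys
def run(ins0,ins1,step,dx,da,fmax,th=None,speed=.05):
    zh,e=dirs(TH if th is None else th);i=ins0
    while i>ins1+1e-9:
        i=max(i-step,ins1);p,R=place(i,th,dx,da);bot.move_straight(p,attitude=R,speed=speed)
        F=np.array(bot.current_ft_force())-F0;M=np.array(bot.current_wrist_torque())
        print(round(i,4),"Fz,e,a",(F@zh).round(1),(F@e).round(1),(F@a).round(1),"M",M.round(2),"err",np.round(((np.array(bot.current_tcp_pos())-p)@np.c_[zh,e,a])*1e3,1))
        if np.linalg.norm(F)>fmax: print("STOP");break
    return i
F0=np.array([-.5,-.5,-2.])
E
python3 - <<'E'
from ins import *
i=run(.066,.038,.002,-.0025,-.0005,9);stat()
E
```

```text
0.064 Fz,e,a -0.4 0.0 0.4 M [-0.64  0.03  0.01] err [0.2 0.2 0. ]
0.062 Fz,e,a 1.0 -1.3 1.3 M [-0.7   0.07  0.06] err [-0.1  0.  -0. ]
0.06 Fz,e,a -0.2 0.0 0.2 M [-0.8   0.12  0.01] err [-0.2  0.1 -0.1]
0.058 Fz,e,a 0.7 -0.1 0.8 M [-1.04  0.08 -0.06] err [-0.2  0.2 -0. ]
0.056 Fz,e,a 0.5 0.1 1.2 M [-1.19  0.16 -0.03] err [-0.2  0.2 -0. ]
0.054 Fz,e,a 0.7 2.5 0.9 M [-1.36  0.17  0.02] err [-0.2  0.2 -0. ]
0.052 Fz,e,a 0.8 0.7 1.6 M [-1.52  0.14 -0.06] err [-0.2  0.2  0. ]
0.05 Fz,e,a 0.6 1.9 0.8 M [-1.69  0.15 -0.  ] err [-0.2  0.2 -0. ]
0.048 Fz,e,a -0.8 2.4 0.8 M [-1.89  0.16 -0.05] err [-0.2  0.2  0. ]
0.046 Fz,e,a -0.9 2.9 0.7 M [-2.04  0.17 -0.05] err [-0.2  0.2 -0. ]
0.044 Fz,e,a -0.4 3.1 0.7 M [-2.22  0.22 -0.03] err [-0.2  0.2 -0. ]
0.042 Fz,e,a 0.6 3.9 -0.2 M [-2.43  0.24 -0.01] err [-0.2  0.2 -0. ]
0.04 Fz,e,a -0.7 5.5 1.2 M [-2.47  0.3  -0.09] err [-0.1  0.2 -0. ]
0.038 Fz,e,a -0.2 4.1 1.6 M [-2.56  0.34 -0.04] err [-0.1  0.3 -0. ]
t 28.85 tcp [ 0.6625 -0.1053  0.3536] F [ 0.3 -4.5 -3.6] gap 0.0176
```

```bash
python3 - <<'E'
from ins import *
for th,dx in((20,-.0025),(19,-.0025),(19,-.0018),(18,-.0018)):
    print(th,dx,end=' ');run(.038,.0379,.0001,dx,-.0005,15,th=th)
E
```

```text
20 -0.0025 0.0379 Fz,e,a 1.6 2.5 0.8 M [-1.73  0.2  -0.06] err [ 0.1 -0.8 -0. ]
19 -0.0025 0.0379 Fz,e,a 2.2 0.8 0.4 M [-1.08  0.19  0.05] err [ 0.  -0.9 -0.1]
19 -0.0018 0.0379 Fz,e,a 0.5 -1.1 0.0 M [-0.62  0.08 -0.01] err [-0.1 -0.4 -0. ]
18 -0.0018 0.0379 Fz,e,a 0.5 -0.7 0.4 M [-0.62  0.01  0.02] err [ 0.  -0.7  0. ]
```

The leg now moves freely at a lean of about 19°. I'll continue home through the throat.

```bash
python3 - <<'E'
from ins import *
i=run(.038,0,.003,-.0019,-.0005,32,th=18.7);stat()
E
```

```text
0.035 Fz,e,a 1.1 -0.5 0.9 M [-0.59  0.08 -0.03] err [-0.4  0.6 -0.1]
0.032 Fz,e,a 0.6 -0.2 0.5 M [-0.78  0.03 -0.02] err [-0.2  0.3  0. ]
0.029 Fz,e,a 4.0 1.7 0.2 M [-1.17  0.21  0.03] err [0.3 0.5 0.1]
0.026 Fz,e,a 5.8 1.8 -0.8 M [-1.14  0.46  0.19] err [0.5 0.6 0.1]
0.023 Fz,e,a 6.2 2.4 -0.7 M [-1.35  0.47  0.13] err [0.3 0.6 0. ]
0.02 Fz,e,a 4.9 3.0 -0.2 M [-1.48  0.42  0.12] err [0.1 0.6 0. ]
0.017 Fz,e,a 2.8 4.0 0.1 M [-1.72  0.32  0.05] err [-0.1  0.6  0. ]
0.014 Fz,e,a -6.1 4.1 2.1 M [-2.46  0.08 -0.18] err [-0.9  0.5 -0.2]
0.011 Fz,e,a -7.1 5.4 1.4 M [-2.8   0.12 -0.21] err [-0.7  0.5 -0.1]
0.008 Fz,e,a -14.3 6.2 2.4 M [-3.33 -0.06 -0.37] err [-1.1  0.3 -0.3]
0.005 Fz,e,a -11.1 4.2 0.8 M [-2.95  0.29 -0.09] err [-0.5 -0.1 -0.3]
0.002 Fz,e,a -2.5 2.6 -0.8 M [-1.68  0.31 -0.01] err [ 0.5 -0.6  0.1]
0 Fz,e,a 3.6 3.7 0.9 M [-1.68  0.23  0.05] err [ 1.  -0.   0.5]
t 33.1 tcp [ 0.6669 -0.0843  0.3242] F [-0.5 -5.3  0.2] gap 0.0174
```

```bash
python3 - <<'E'
from ins import *
run(0,-.0015,.0015,-.0019,-.0005,32,th=18.7)
g=cap("scene");d=cap("wrist");pickle.dump((g,d),open("f.pkl","wb"))
us,vs=proj(g,H+.02*Z)[0].astype(int);u,v=proj(d,H)[0].astype(int)
im=np.zeros((600,800,3),np.uint8);im[:,:500]=cv2.resize(g["color"][vs-36:vs+36,us-35:us+25],(500,600),interpolation=cv2.INTER_CUBIC)
im[:450,500:]=cv2.resize(d["color"][v-45:v+45,u-30:u+30],(300,450),interpolation=cv2.INTER_CUBIC)
cv2.imwrite("pics/f.png",im[...,::-1]);print(us-35,vs-36,u-30,v-45)
zh,e=dirs(19);print("scene H, tip, coil centre",proj(g,[H,H-.047*zh,H+.075*zh+.017*e]).round(1).tolist())
E
```

```text
-0.0015 Fz,e,a 6.9 4.3 -0.3 M [-1.75  0.59  0.18] err [1.3 0.4 0.4]
284 219 249 173
scene H, tip, coil centre [[318.5, 261.7], [324.3, 273.2], [300.1, 245.0]]
```

View pics/f.png

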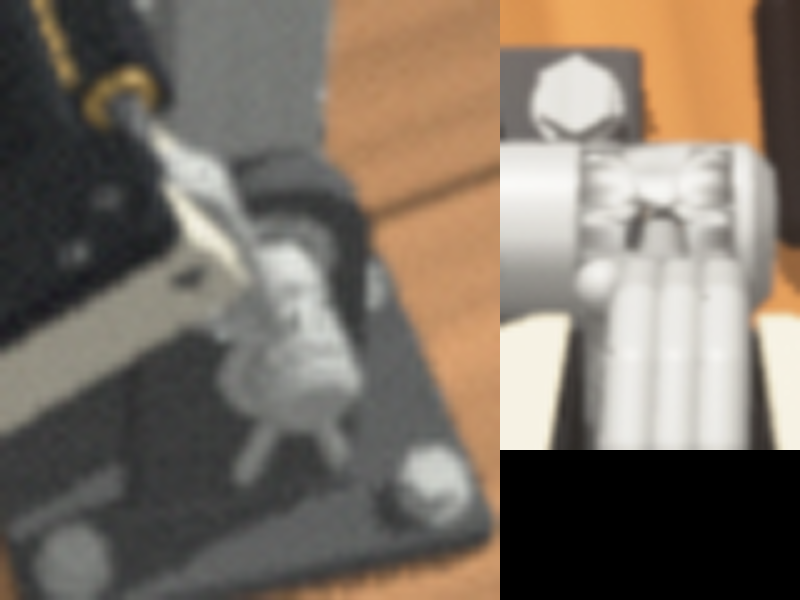

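The scene crop shows the straight leg out below the shank at (345,465) and the sprung leg's flare at (245,475), with the pocket round the shank. Axial force turned from pull-in to a stop, so it has snapped home. I'll relax the side load, release, back off and check.

```bash
python3 - <<'E'
from ins import *
run(0.0001,-.0005,.0006,-.0012,-.0005,32,th=18.7)
effector.open_jaws();stat()
p=np.array(bot.current_tcp_pos());R=np.array(bot.current_ee_rot());b=-R[:,2]
bot.move_straight(p+.10*b,speed=.15);bot.move_straight(p+.16*b+lat*.05,speed=.25);stat()
g=cap("scene");d=cap("wrist");pickle.dump((g,d),open("f2.pkl","wb"))
us,vs=proj(g,H+.04*Z)[0].astype(int);u,v=proj(d,H)[0].astype(int)
im=np.zeros((600,800,3),np.uint8);im[:,:400]=cv2.resize(g["color"][vs-36:vs+36,us-28:us+20],(400,600),interpolation=cv2.INTER_CUBIC)
im[:,400:]=cv2.resize(d["color"][v-60:v+60,u-40:u+40],(400,600),interpolation=cv2.INTER_CUBIC)
cv2.imwrite("pics/f2.png",im[...,::-1])
zh,e=dirs(19)
for d_,n in((g,"scene"),(d,"wrist")):
    Q=cloud(d_)-H;m=(d_["range_z"]>0)&(abs(Q@a)<.012)&(Q@zh>.052)&(Q@zh<.11)&(abs(Q@e-.017)<.03)
    q=Q[m]
    if len(q):print(n,len(q),"coil zh",(q@zh).max().round(4),"e",(q@e).min().round(4),(q@e).max().round(4),"a",(q@a).min().round(4),(q@a).max().round(4))
# collar against cheek
Q=cloud(d)-C;s=-(Q@a);m=(d["range_z"]>0)&(abs(Q@lat)<.022)&(Q[...,2]>.11)&(Q[...,2]<.135)&(s>.03)&(s<.09);print("head side max s",np.percentile(s[m],99).round(4) if m.any() else None)
im0=cap("top");P=cloud(im0)-C;s=-(P@a);m=(abs(P@lat)<.022)&(P[...,2]>.09)&(P[...,2]<.14)&(s>.03)&(s<.12);print("top: head end s",np.percentile(s[m],[95,99,100]).round(4),m.sum())
E
```

```text
-0.0005 Fz,e,a 7.6 2.7 -0.4 M [-1.32  0.34  0.11] err [ 0.9 -0.3  0.3]
t 34.96 tcp [ 0.6664 -0.0845  0.3225] F [ 1.2 -0.  -0.1] gap 0.0931
t 36.31 tcp [ 0.6423 -0.2137  0.4593] F [-1.7  0.7  0. ] gap 0.0931
scene 263 coil zh 0.0934 e 0.0019 0.0424 a -0.0091 0.0095
wrist 590 coil zh 0.0932 e 0.0039 0.0433 a -0.0093 0.0094
head side max s 0.0601
top: head end s [0.062  0.0624 0.0625] 129
```

View pics/f2.png

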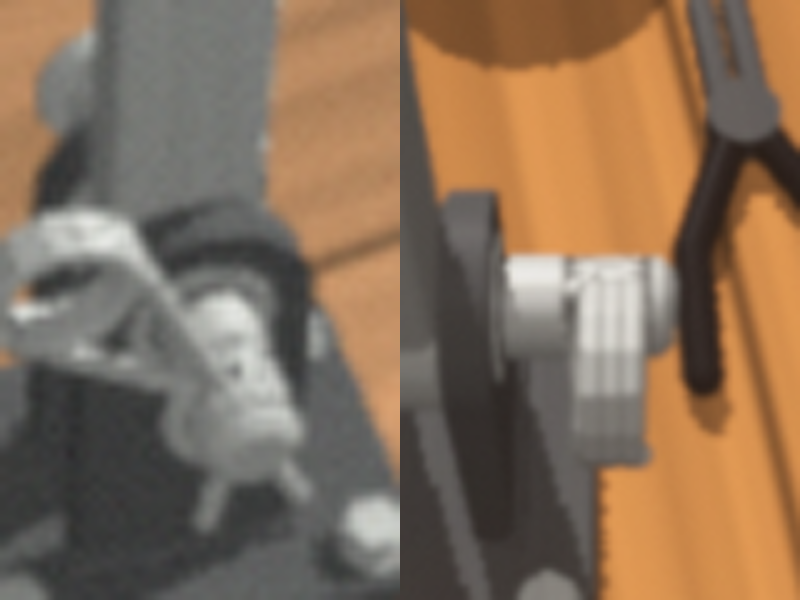

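```bash
python3 - <<'E'
from h import *
bot.dwell(1.0);zh,e=dirs(19);g=cap("scene")
Q=cloud(g)-H;m=(g["range_z"]>0)&(abs(Q@a)<.012)&(Q@zh>.052)&(Q@zh<.11)&(abs(Q@e-.017)<.03);q=Q[m]
print(len(q),(q@zh).max().round(4),(q@e).min().round(4),(q@e).max().round(4))
S=cloud(g);z=S[...,2]
for k,yy in(("small",-.235),("spike",-.373)):
    w=S[(z>(.142 if k=="small" else .136))&(abs(S[...,0]-.487)<.04)&(abs(S[...,1]-yy)<.03)&(z<.17)];print(k,len(w),w.mean(0).round(4))
stat();bot.close_job()
E
```

```text
264 0.094 0.0019 0.0425
small 76 [ 0.4878 -0.2383  0.1522]
spike 65 [ 0.4958 -0.3752  0.1386]
t 37.51 tcp [ 0.6424 -0.214   0.4601] F [-0.2 -0.3  0.6] gap 0.093
the job is handed in; nothing more can be done
```

I pushed the hitch pin home, fitted the large hairpin clip through its cross hole, let go, and handed the job in at about 37.5 s of the 58 s allowed. The hand-in reports no verdict.

**Pin:** The push met a hard stop where predicted, and the top camera then put the head's end 62.5 mm from the bracket's centre (62 mm expected). The cross hole leans about 19–21° from vertical, within its range. My first image estimate was 22.5°, and I corrected it from a second look and by feel.

**Clip:** Axial force rose to about 6 N, turned to a 14 N pull-in, then to a gentle stop. That is under the 8–20 N the task quoted for spreading the leg. I took it for the snap, because both leg ends show below the shank with the pocket round it.

**After letting go:**
- **Depth:** The coil's top is 93–94 mm along the legs from the hole's centre (95 mm expected), about 1–2 mm deep.
- **Tilt:** The coil centre sits about 5–6 mm to one side of my predicted line. I put this down to a turn of about 4–5° about the pin's axis; it does not affect squareness.
- **Rest:** Images about 1 s apart agree within 1 mm.
- **Rack:** The small clip and spike read within 0.5 mm of their starting places.

**Not directly measured:** I had no reading of the sprung leg's angle; that it closed rests on the images and the force change. I did not re-measure the other things on the bench, but the arm did not go near them.

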